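# Clamp an injector in the sloped test stand

## Task

Slide the clamp up the track of the sloped injector stand, out of the way, then take the long injector with the square head from the rack and lay it in the two V rests with its thin nose pointing down the slope. Slide the clamp back down so that it rests against the injector's head with no visible gap and the nose is fully home against the lower stop, without slamming or forcing the injector. Leave the other things on the bench where they are.

Things in the scene. Friction and masses are not known exactly. Their poses are not given: they have to be found in the camera images.
- cradle: Dark steel bed of the stand, 340 x 110 mm, sloping 30 degrees, rising away from the robot, fixed on a blue base (320 x 130 mm). x axis up the slope, y across, z square out of the bed. Origin: on the axis of the two V rests, 36 mm above the bed's face, 130 mm above the bench. The injector is home when its origin and axes equal this frame's. The clamp slides along x at y = 0.
- stop (a point): Centre of the lower stop's uphill face, at x = -95 mm on the axis of the V rests, cradle axes. The stop is a dark steel plate 10 mm thick, 50 mm wide, its top 26 mm above this point.
- v_rests (a point): Point on the rests' axis midway between the two aluminium V rests, which are at x = -42 and +30 mm in the cradle frame (10 mm thick along x, 45-degree flanks, 35 mm wide in all, tops 4 mm below the axis). The space between them is free for the fingers, with 36 mm from this axis down to the bed.
- clamp_grip (a point): Grip point in the black upright fin of the clamp, with the cradle's axes. The fin is 40 mm long along the track, 14 mm thick across it, its top 16 mm above this point. It stands on the clamp's aluminium carriage (44 mm long, 36 mm wide, 70 mm at its foot), whose top is 27 mm below this point.
- clamp_face (a point): Centre of the clamp's flat pushing face (downhill end of the carriage), at the height of the V rests' axis; 22 mm downhill of and 40 mm below clamp_grip (cradle axes).
- clamp (a joint): How far the clamp stands down its track, m: 0 fully up the slope (clear), 0.118 fully down. Stiff sliding (about 4 N); it stays where it is left. The pushing face is at x = 0.160 m minus this value in the cradle frame, so it touches the head of an injector that is home at 0.070. At the start it stands too far down for the injector to fit.
- injector: Steel injector, 185 mm, 0.4 kg. Origin on its axis; grip it there across the body. x axis from nose to head, z up. Round 26 mm body from x = -65 to +50 mm, thin 12 mm nose from -95 to -65, dark square head 32 x 32 mm from +50 to +90 with a 12 mm stub on top. At first it lies level in the rack, axis 42 mm above the bench, nose towards the robot.
- injector_nose (a point): End of the injector's thin nose, on its axis.
- rack: Black plastic rack on the bench (fixed), 130 x 200 mm base plate, 10 mm thick, origin under its centre, with two places 100 mm apart along its y (at y = -50 and +50 mm), each of two V rests (10 mm thick at x = -38 and +38 mm, fingers fit between). Which part lies in which place varies.
- nozzle_holder: The other steel part in the rack: shorter (140 mm), 26 mm round body with a round cap of 34 mm diameter and no square head. Same axes and origin height as the injector. Leave it.
- bottle: White plastic bottle, 56 mm diameter, 130 mm tall, origin at the centre of its foot. Leave it.
- parts_cup: Grey plastic cup, 80 mm across, 75 mm tall, origin at the centre of its foot. Leave it.
Things that resemble listed ones, but are neither listed nor needed, are in the scene too. Leave any pink, purple or turquoise look-alike of the injector alone.

How it is judged:
On the way, in this order (a step that is already met when the one before it is completed fails the run):
1. the clamp is slid up clear of the injector's place (value of joint clamp below 0.065 m), for 0.2 s.
2. the injector lies in both V rests, nose downhill, and the fingers have let go of it (y of injector in the frame of cradle between -0.004 and 0.004 m and z of injector in the frame of cradle between -0.004 and 0.004 m and angle between the x axis of injector and the x axis of cradle, either way round below 0.06 rad and x of injector_nose in the frame of cradle below -0.05 m and contact force between the fingers and injector below 0.1 N), for 0.2 s.
3. the clamp is slid down against the injector's head and the nose is home against the stop (y of injector in the frame of cradle between -0.004 and 0.004 m and z of injector in the frame of cradle between -0.004 and 0.004 m and angle between the x axis of injector and the x axis of cradle, either way round below 0.06 rad and x of injector_nose in the frame of cradle below -0.05 m and x of injector in the frame of cradle between -0.003 and 0.003 m and x of clamp_face in the frame of injector between 0.085 and 0.093 m), for 0.2 s.
At the end, for the whole second after the job is handed in: The injector is at rest in the V rests, nose downhill: within 4 mm of their axis, within 0.06 rad of their direction, its nose within 3 mm of the lower stop; the clamp's face is within 3 mm of the injector's head and still (all of step 3 and linear speed of injector below 0.01 m/s and angular speed of injector below 0.1 rad/s and velocity of joint clamp between -0.005 and 0.005 m/s); the robot touches nothing.
It fails at once if another thing on the bench is moved by more than 30 mm or tipped over (distance of any of nozzle_holder, bottle, parts_cup from where it was at the start of the episode above 0.03 m or angle between any of bottle, parts_cup's own z axis and vertical above 0.5 rad).
It fails at once if the injector is slammed or forced against the stand (over 80 N) (contact force between injector and cradle above 80 N).
It also fails if it takes over 72 s, if anything falls off the work surface, if the arm or the gripper's body presses on something with over 40 N, if the wrist force passes 120 N, or if a joint passes its speed limit or range.

## Robot

A 6-joint arm with a two-finger parallel gripper is mounted at the origin on the work surface. World frame = base frame: x ahead of the robot, y to its left, z up, the work surface at z = 0. Lengths are in m, angles in rad, forces in N, time in s.
With the tool pointing down it reaches from about 0.35 to 0.975 m from the base axis. Payload 4.9 kg.
Tool frame: the origin (TCP) lies midway between the tips of the shut fingers; the grasp point (between the pads) lies behind it (manip.grasp_offset is the y of the grasp point in the tool frame, in m); y points along the fingers, z is the direction in which the jaws open and shut, and the axes are right-handed (so a half turn about y gives the same grasp; the last joint's range is limited). The gripper opens to 85 mm and grips with 20 to 120 N. Pads are 22 mm wide; open, the fingers measure 114 mm over their backs; the gripper's body (76 mm by 85 mm) begins 54 mm behind the grasp point. The pads swing forward as they close: fully open they stand 13 mm farther back than shut.
Start: joints at [1.219, 0.053, 1.613, -0, 1.476, -0.119], TCP at [0.144, 0.608, 0.231] pointing down, gripper open.
Joint ranges: [-3.01, 3.01], [-1.01, 2.22], [0.06, 2.58], [-1.02, 4.17], [0.09, 2.62], [-3.14, 3.14]. Speed limits (rad/s): [2.57, 2.57, 3.14, 3.14, 3.14, 3.14].

## Interface

Orientations are given as a unit quaternion [w, x, y, z].
In Python, from plant import manip gives the robot as it stands. The module is installed in compiled form; this text tells all that it offers.
- The arm moves only by the shell command python3 -m jog 'ROWS'. ROWS is a JSON object of lists of equal length, an entry for each row: "offset": the shift along the world's x, y, z in units of 50 mm (1.0 is 50 mm), a list of three; "angular": the turn, a rotation vector about the world's x, y, z in units of 6 degrees (1.0 is 6 degrees), a list of three; "jaw": the finger opening in mm, from 0 to 85.4. In form: {"offset": [[tx, ty, tz], ...], "angular": [[ax, ay, az], ...], "jaw": [jaw, ...]}. A call has 1 to 12 rows; each row shifts and turns the commanded pose from where the row before left it; what a row does not reach is not made up. A row lasts 1/10 s, in which the tool goes at most 50 mm and 8.59 degrees, less where a joint would pass 70% of its speed; a pose out of reach is approached as far as the arm can. A call is refused whole if a number of a shift passes 1 or a number of a turn 1, either way. A call with a gripper value outside its range is refused whole. The fingers move at their own pace and stop on an object; the grip force is fixed at half the most. Time passes only in rows, so rows that do not move let the fingers close. It gives the time, the measured TCP pose, the force and the opening at its end, in the units of the state.
- manip.state(): the state, without advancing time (a new reading comes with each control period).
- manip.grab_frame(name): name is "side" or "top"; returns the picture (400x640x3 uint8, blue, green, red); there is no depth.
- manip.camera_model(name): a dict with "fx", "fy", "cx", "cy" (pixels), "rvec" (rotation vector, rad) and "tvec" (3), from world to camera coordinates, as OpenCV has them. Camera axes: x right, y down, z forward; pixel columns grow to the right and rows downward; lengths in m; the calibration is good to about 2 mm. A picture is of the moment at which its call begins. camera_model takes no time and is no camera call.
- manip.job_done(): hands the job in, once; it reports no verdict.
The state is a dict: "time": time; "joint_pos": joint angles; "joint_vel": joint speeds; "joint_efforts": joint torques, N m; "tool_pos": TCP position; "tool_rot": TCP orientation; "contact_force": force on the tool from outside, world axes, zero at the start; "ft_torque": the same for the moment, N m; "gripper_width": opening from 0.0 (shut) to 1.0 (fully open).
Only numpy, scipy, OpenCV 4.12 (cv2) and the standard library are available. Lean on these libraries where they do the work, as an engineer would, in place of code of your own. Each camera call takes 0.05 s, during which the arm holds its last target.

## Working session

There is one attempt and no reset: what is moved stays moved. The work goes in short steps, Python scripts to look and compute and a shell command to move; the robot and the scene stay as the last step left them, time stands still between calls to the robot, and variables do not carry over. Pictures are saved under pics/ and viewed, and the job is handed in when it is done.

```bash
mkdir -p pics; python3 - <<'E'
from plant import manip
import cv2
for n in("side","top"):
    cv2.imwrite(f"pics/{n}0.png",manip.grab_frame(n)); print(n,manip.camera_model(n))
print(manip.state(),manip.grasp_offset)
E
```

```text
side {'fx': 418.8914107993824, 'fy': 418.8914107993824, 'cx': 315.4755851362637, 'cy': 202.8043410116196, 'rvec': array([ 2.17607785, -0.88149429,  0.36626321]), 'tvec': array([-0.36000811,  0.39198061,  0.97217658])}
top {'fx': 448.2558734698142, 'fy': 448.2558734698142, 'cx': 323.034017285348, 'cy': 195.4677504678344, 'rvec': array([ 2.11681596, -2.13637999,  0.18824713]), 'tvec': array([0.05235274, 0.57288048, 1.28271769])}
{'time': 0.1, 'joint_pos': array([ 1.21902203e+00,  5.32769529e-02,  1.61419707e+00, -1.22414981e-05,
        1.47598327e+00, -1.18993112e-01]), 'joint_vel': array([-0.00011819,  0.00020771, -0.00394042,  0.00113137, -0.00131844,
        0.00144639]), 'joint_efforts': array([ 3.20753797e-04, -3.94903314e+01, -3.71362174e+01, -9.17040097e-05,
        3.91276975e-03,  1.16482397e-05]), 'tool_pos': array([0.14397657, 0.60759816, 0.23017044]), 'tool_rot': array([-0.70168035,  0.7029645 , -0.082264  ,  0.08196488]), 'contact_force': array([-0.50900814, -0.5669015 , -0.00394653]), 'ft_torque': array([ 0.05008349, -0.01060259, -0.03931703]), 'gripper_width': 0.9971227108394368} -0.0187
```

View pics/side0.png

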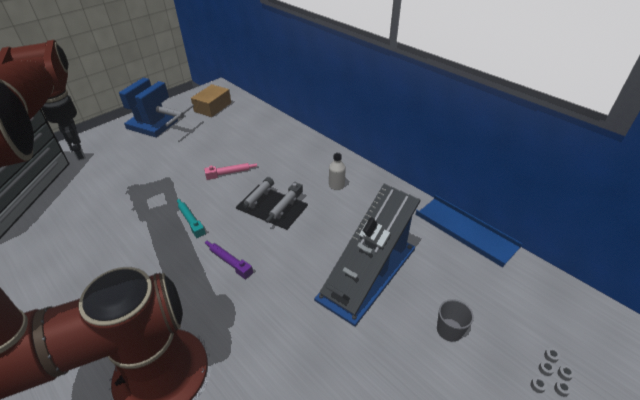

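View pics/top0.png

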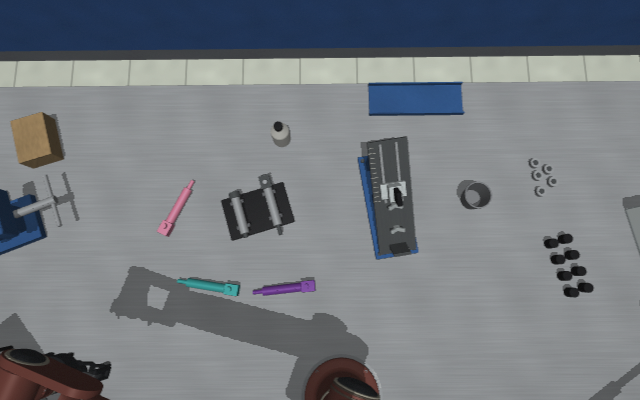

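```bash
cat > h.py <<'E'
import numpy as np,cv2
from plant import manip
def cam(n):
    c=manip.camera_model(n);K=np.array([[c['fx'],0,c['cx']],[0,c['fy'],c['cy']],[0,0,1]])
    R=cv2.Rodrigues(c['rvec'])[0];return K,R,np.array(c['tvec']),c['rvec']
def proj(n,P):
    K,R,t,r=cam(n);return cv2.projectPoints(np.atleast_2d(np.array(P,float)),r,t,K,None)[0][:,0]
def onz(n,uv,z):
    K,R,t,_=cam(n);d=R.T@np.linalg.inv(K)@np.array([*uv,1.]);o=-R.T@t
    return o+d*(z-o[2])/d[2]
def tri(uvs,uvt):
    Ps=[];
    for n in("side","top"):
        K,R,t,_=cam(n);Ps.append(K@np.c_[R,t])
    X=cv2.triangulatePoints(Ps[0],Ps[1],np.array(uvs,float),np.array(uvt,float))[:,0];return X[:3]/X[3]
def crop(src,dst,x0,y0,x1,y1,s):
    i=cv2.imread(src)[y0:y1,x0:x1];cv2.imwrite(dst,cv2.resize(i,None,fx=s,fy=s,interpolation=cv2.INTER_CUBIC))
E
python3 - <<'E'
from h import *
crop("pics/top0.png","pics/t1.png",210,165,310,245,8)
crop("pics/top0.png","pics/t2.png",345,125,435,265,4)
crop("pics/side0.png","pics/s1.png",225,165,325,235,8)
crop("pics/side0.png","pics/s2.png",310,180,430,325,4)
E
```

```text
(no output)
```

View pics/t1.png

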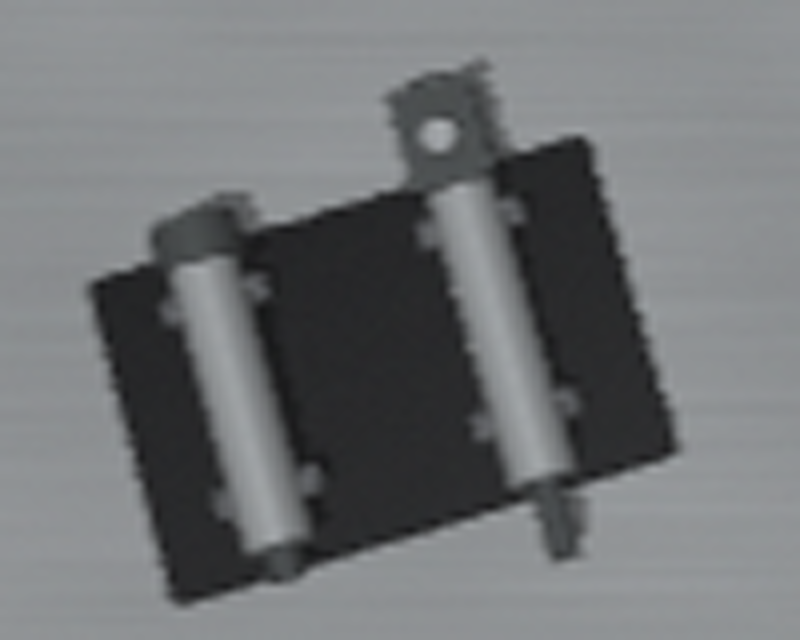

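View pics/t2.png

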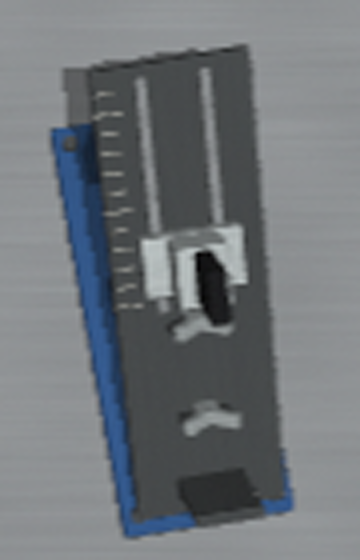

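View pics/s1.png

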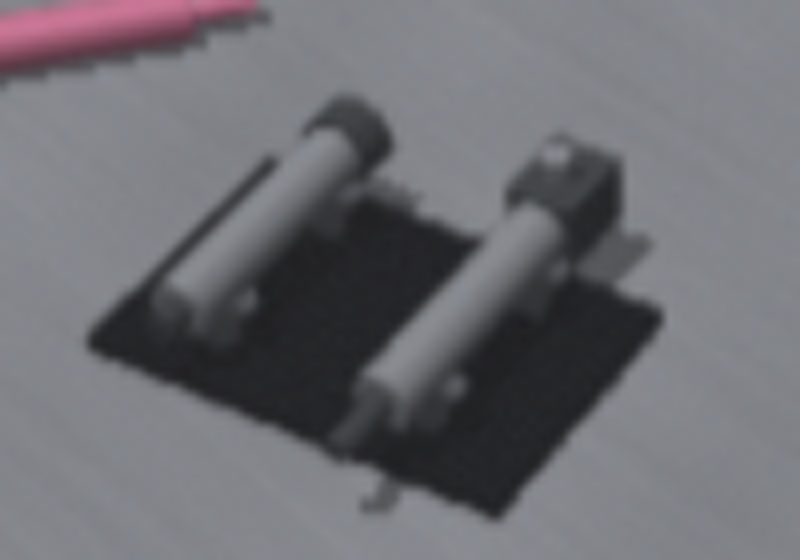

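View pics/s2.png

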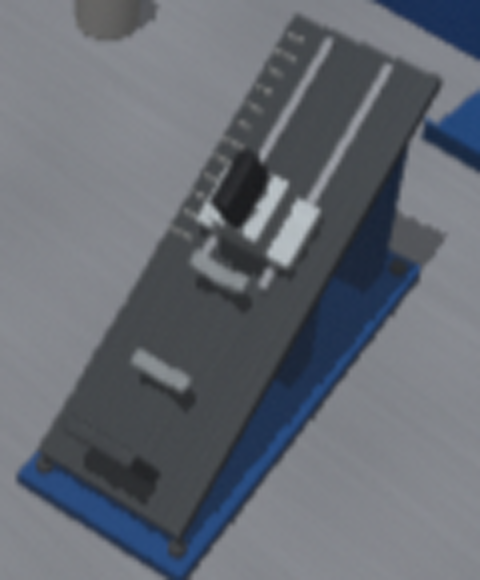

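```bash
cat >> h.py <<'E'
th=np.radians(30)
def cradleT(x,y,yaw):
    c,s=np.cos(yaw),np.sin(yaw)
    Rz=np.array([[c,-s,0],[s,c,0],[0,0,1]])
    Ry=np.array([[np.cos(th),0,-np.sin(th)],[0,1,0],[np.sin(th),0,np.cos(th)]])
    return Rz@Ry,np.array([x,y,.130])
def un(c,x0,y0,s): return [(c[0]+.5)/s-.5+x0,(c[1]+.5)/s-.5+y0]
E
cat > fit.py <<'E'
from h import *
from scipy.optimize import least_squares
# rack
rt=[un(c,210,165,8) for c in [(590,138),(680,450),(180,603),(90,287)]]
rs=[un(c,225,165,8) for c in [(663,318),(500,520),(90,343)]]
L=np.array([[.065,-.1],[-.065,-.1],[-.065,.1],[.065,.1]])
def rp(p):
    c,s=np.cos(p[2]),np.sin(p[2]);q=L@np.array([[c,s],[-s,c]])+p[:2];return np.c_[q,[.01]*4]
f=lambda p:np.r_[(proj("top",rp(p))-rt).ravel(),(proj("side",rp(p)[:3])-rs).ravel()]
r=least_squares(f,[.5,.2,0]);print("rack",r.x,np.round(f(r.x),1))
c,s=np.cos(r.x[2]),np.sin(r.x[2])
for yy in(-.05,.05): print(yy, r.x[:2]+np.array([-s*yy,c*yy]))
# cradle: bed corners in cradle coords with centre xc
bt=[un(c,345,125,4) for c in [(92,70),(246,45),(137,518)]]
bs=[un(c,310,180,4) for c in [(297,14),(440,80),(178,545),(40,455)]]
B=lambda xc:np.array([[xc+.17,.055,-.036],[xc+.17,-.055,-.036],[xc-.17,-.055,-.036],[xc-.17,.055,-.036]])
vt=[un(c,345,125,4) for c in [(183,425),(243,420),(170,330),(235,320)]]
V=np.array([[-.042,.0175,-.004],[-.042,-.0175,-.004],[.03,.0175,-.004],[.03,-.0175,-.004]])
def W(p,P): R,t=cradleT(*p[:3]);return P@R.T+t
def g(p):
    b=W(p,B(p[3]));
    return np.r_[(proj("top",b[[0,1,3]])-bt).ravel(),(proj("side",b)-bs).ravel(),(proj("top",W(p,V))-vt).ravel()]
best=None
for yaw in(0,.2,-.2):
    r=least_squares(g,[.5,-.1,yaw,.02],loss='soft_l1')
    if best is None or r.cost<best.cost:best=r
print("cradle",best.x,np.round(g(best.x),1))
E
python3 fit.py
```

```text
rack [0.53610722 0.24621357 0.28856247] [ 0.2 -0.6  0.8  0.4 -0.2  0.6  0.1 -0.5  0.7 -0.5 -0.4 -0.5 -1.   0. ]
-0.05 [0.55033594 0.19828088]
0.05 [0.5218785  0.29414627]
cradle [ 0.49763431 -0.15782734  0.15517751  0.0429191 ] [-0.7  0.3  1.   0.1  0.7  0.4 -0.4  0.2  0.6 -0.   0.2 -0.8 -0.9 -0.6
  1.5 -0.2 -1.2 -0.9  2.4  0.  -1.4  0.5]
```

```bash
cat > ov.py <<'E'
from h import *
import sys
def box(a,b):
    return np.array([[x,y,z] for x in(a[0],b[0]) for y in(a[1],b[1]) for z in(a[2],b[2])])
E_=[(0,1),(2,3),(4,5),(6,7),(0,2),(1,3),(4,6),(5,7),(0,4),(1,5),(2,6),(3,7)]
def overlay(n,src,dst,p,q,win,s,inj=None):
    R,t=cradleT(*p[:3]);x0,y0,x1,y1=win
    im=cv2.resize(cv2.imread(src)[y0:y1,x0:x1],None,fx=s,fy=s,interpolation=cv2.INTER_CUBIC)
    def dr(P,col):
        uv=(proj(n,P)-[x0,y0]+.5)*s-.5
        for a,b in E_: cv2.line(im,tuple(np.int32(uv[a])),tuple(np.int32(uv[b])),col,1)
    w=lambda P:P@R.T+t
    xc=.0429;dr(w(box((xc-.17,-.055,-.036),(xc+.17,.055,-.036))),(0,255,0))
    dr(w(box((-.105,-.025,-.036),(-.095,.025,.026))),(0,255,255))
    for x in(-.042,.03): dr(w(box((x-.005,-.0175,-.036),(x+.005,.0175,-.004))),(255,255,0))
    g=.16-q+.022
    dr(w(box((g-.02,-.007,.013),(g+.02,.007,.056))),(0,0,255))
    dr(w(box((g-.022,-.018,-.036),(g+.022,.018,.013))),(255,0,255))
    cv2.imwrite(dst,im)
if __name__=="__main__":
    p=[0.4976,-0.1578,0.155];q=float(sys.argv[1])
    overlay("top","pics/top0.png","pics/o_t%s.png"%sys.argv[2],p,q,(345,125,435,265),4)
    overlay("side","pics/side0.png","pics/o_s%s.png"%sys.argv[2],p,q,(310,180,430,325),4)
E
python3 ov.py 0.1 a
```

```text
(no output)
```

View pics/o_ta.png

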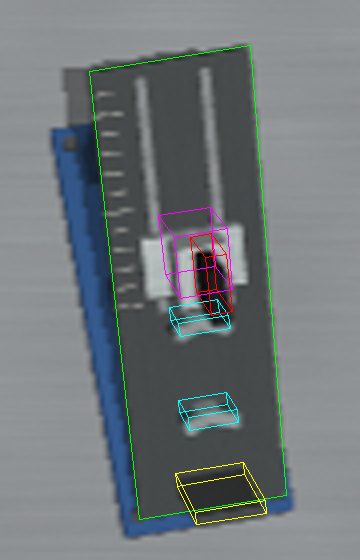

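View pics/o_sa.png

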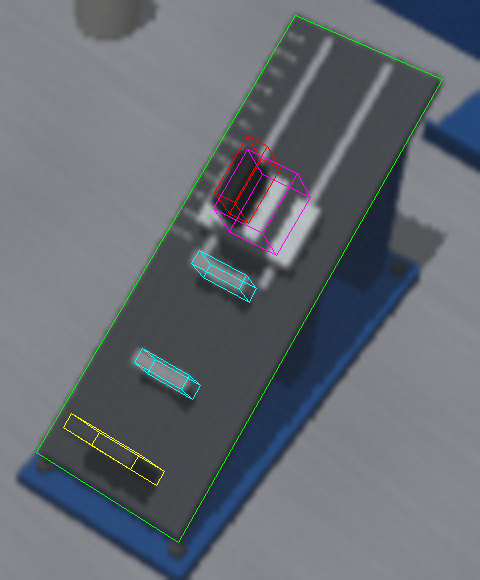

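```bash
python3 - <<'E'
from h import *
crop("pics/top0.png","pics/t3.png",370,175,430,260,9)
crop("pics/side0.png","pics/s3.png",315,215,395,315,6)
for n in("side","top"):
    K,R,t,_=cam(n);print(n,-R.T@t)
E
```

```text
side [-0.03868236 -0.58022048  0.94351991]
top [0.3357741  0.04494112 1.36438029]
```

View pics/t3.png

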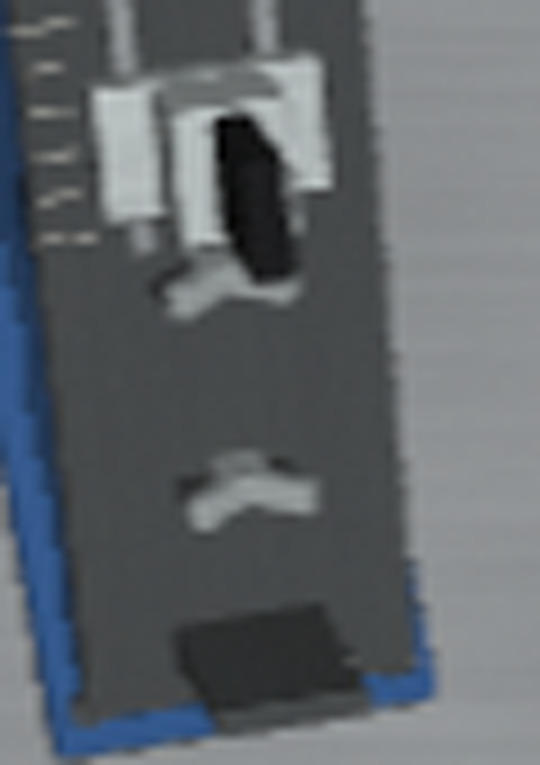

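View pics/s3.png

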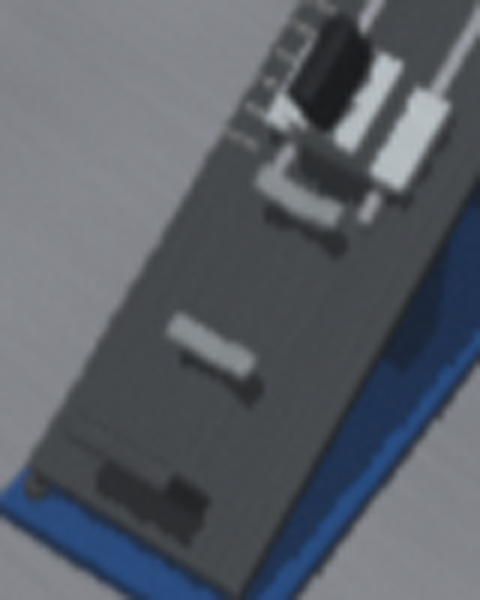

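```bash
cat >> fit.py <<'E'
print('--- v2')
st=[un(c,370,175,9) for c in [(175,632),(325,603),(210,712),(365,683)]]
S=np.array([[-.095,.025,-.036],[-.095,-.025,-.036],[-.095,.025,.026],[-.095,-.025,.026]])
ft=[un(c,370,175,9) for c in [(252,280),(298,275),(215,118)]]
F=np.array([[-.02,.007,.016],[-.02,-.007,.016],[.02,.007,-.027]])
ss=[un((65,425),315,215,6)]
def g2(p):
    b=W(p,B(p[3]));Fq=F+[.182-p[4],0,.04]
    return np.r_[(proj("top",b[[0,1,3]])-bt).ravel(),(proj("side",b)-bs).ravel(),(proj("top",W(p,S))-st).ravel(),(proj("top",W(p,Fq))-ft).ravel(),(proj("side",W(p,S[2:3]))-ss).ravel()]
r=least_squares(g2,[*best.x,.1],loss='soft_l1',f_scale=.7)
print(r.x,np.round(g2(r.x),1))
E
python3 fit.py | sed -n '/v2/,$p'
```

```text
--- v2
[ 0.49415414 -0.15814448  0.15208237  0.04603721  0.10415641] [-0.5  0.3  1.3  0.2  0.7  0.6 -0.3 -0.   0.6 -0.2 -0.2 -0.9 -1.2 -0.9
 -0.3 -0.5 -0.2 -0.   0.6  0.3  1.   0.6  0.2  0.5  0.3  0.2 -0.7 -1.
  1.1 -1.6]
```

```bash
sed -i 's/p=\[0.4976,-0.1578,0.155\]/p=[0.494,-0.158,0.152]/; s/xc=.0429/xc=.0455/' ov.py; python3 ov.py 0.104 b; python3 - <<'E'
import cv2,numpy as np
a=cv2.imread('pics/o_tb.png');b=cv2.imread('pics/o_sb.png')
H=580;a=cv2.copyMakeBorder(a,0,H-a.shape[0],0,0,0);cv2.imwrite('pics/ob.png',np.hstack([a,b])[:, :800])
E
```

```text
(no output)
```

View pics/ob.png

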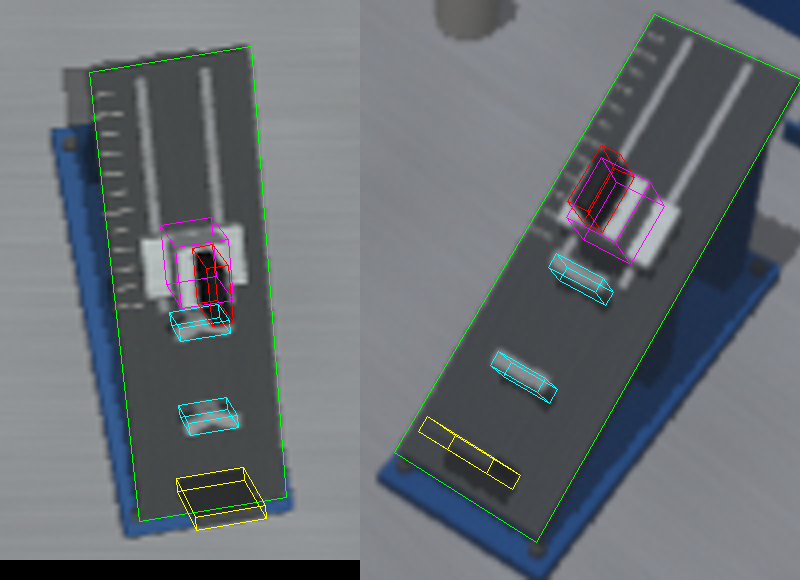

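```bash
cat >> h.py <<'E'
from scipy.spatial.transform import Rotation as Ro
def Rq(q): return Ro.from_quat([q[1],q[2],q[3],q[0]])
CR=(0.494,-0.158,0.152)
RACKYAW=0.2886
def tgt(yc,zc): # tool with jaw along yc, fingers along -zc
    y=-np.array(zc);z=np.array(yc);x=np.cross(y,z);return np.c_[x,y,z]
def plan(Rt,pgrasp,off=0.0187,tcp=None):
    """grasp point at pgrasp -> print deltas in row units"""
    s=manip.state();R0=Rq(s['tool_rot']);best=None
    for sg in(1,-1):
        T=Rt.copy();
        if sg<0: T[:,0]*=-1;T[:,2]*=-1
        rv=(Ro.from_matrix(T)*R0.inv()).as_rotvec()
        if best is None or np.linalg.norm(rv)<np.linalg.norm(best[0]): best=(rv,T)
    rv,T=best
    P=np.array(pgrasp)+off*T[:,1]
    d=(P-s['tool_pos'])/.05
    print("tcp target",P.round(4),"offset units",d.round(3),"ang units",(np.degrees(rv)/6).round(3))
E
python3 - <<'E'
from h import *
R,t=cradleT(*CR)
print("now",Rq(manip.state()['tool_rot']).as_matrix().round(3).tolist())
print("x axis",R[:,0],"z",R[:,2])
g=t+R@[.078,0,.04]; print("grip",g,"fin top", t+R@[.078,0,.056])
plan(tgt(R[:,1],R[:,2]),g)
plan(tgt(R[:,1],R[:,2]),g+.08*R[:,2])
E
```

```text
now [[0.973, -0.001, 0.231], [-0.231, -0.002, 0.973], [-0.0, -1.0, -0.002]]
x axis [0.85604033 0.13112956 0.5       ] z [-0.49423511 -0.07570769  0.8660254 ]
grip [ 0.54100174 -0.1508002   0.20364102] fin top [ 0.53309398 -0.15201152  0.21749742]
tcp target [ 0.5502 -0.1494  0.1874] offset units [  8.125 -15.14   -0.854] ang units [-0.186 -5.029  3.594]
tcp target [ 0.5107 -0.1554  0.2567] offset units [  7.335 -15.261   0.531] ang units [-0.186 -5.029  3.594]
```

```bash
python3 -m jog '{"offset":[[0.15,-0.3,0.1],[0.3,-0.6,0.1],[0.37,-0.77,0.1],[0.37,-0.77,0.1],[0.37,-0.77,0.1],[0.37,-0.77,0],[0.37,-0.77,0],[0.37,-0.77,0],[0.37,-0.77,0],[0.37,-0.77,0],[0.37,-0.77,0]],"angular":[[0,0,0],[0,0,0],[0,-0.25,0.2],[0,-0.25,0.2],[0,-0.25,0.2],[0,-0.25,0.2],[0,-0.25,0.2],[0,-0.25,0.2],[0,-0.25,0.2],[0,-0.25,0.2],[0,-0.25,0.2]],"jaw":[85,85,85,85,85,85,85,85,85,85,85]}'
cat > p1.py <<'E'
from h import *
R,t=cradleT(*CR)
g=t+R@[.078,0,.04]
plan(tgt(R[:,1],R[:,2]),g+.08*R[:,2])
E
python3 p1.py
```

```text
time: 1.2
tool_pos: [0.3333, 0.2152, 0.2559]
tool_rot: [0.712, -0.692, -0.068, -0.097]
contact_force: [1.8, 0.4, 0.5]
gripper_width: 0.993
tcp target [ 0.5107 -0.1554  0.2567] offset units [ 3.549 -7.413  0.017] ang units [-0.143 -2.779  1.755]
```

```bash
python3 -m jog '{"offset":[[0.36,-0.75,0],[0.36,-0.75,0],[0.36,-0.75,0],[0.36,-0.75,0],[0.36,-0.75,0],[0.36,-0.75,0],[0.36,-0.75,0],[0.36,-0.75,0],[0.36,-0.75,0],[0.31,-0.66,0.02],[0,0,0],[0,0,0]],"angular":[[0,-0.27,0.17],[0,-0.27,0.17],[0,-0.27,0.17],[0,-0.27,0.17],[0,-0.27,0.17],[0,-0.27,0.17],[0,-0.27,0.17],[0,-0.27,0.17],[0,-0.27,0.17],[-0.14,-0.35,0.2],[0,0,0],[0,0,0]],"jaw":[85,85,85,85,85,85,85,85,85,85,85,85]}'
python3 p1.py; python3 - <<'E'
from h import *
cv2.imwrite("pics/top1.png",manip.grab_frame("top"));cv2.imwrite("pics/side1.png",manip.grab_frame("side"))
crop("pics/top1.png","pics/t4.png",300,100,480,300,3)
E
```

```text
time: 2.4
tool_pos: [0.5102, -0.1542, 0.2563]
tool_rot: [0.696, -0.667, -0.231, -0.131]
contact_force: [-0.0, 0.6, -0.6]
gripper_width: 0.992
tcp target [ 0.5107 -0.1554  0.2567] offset units [ 0.01  -0.024  0.009] ang units [-0.024 -0.042  0.038]
```

View pics/side1.png

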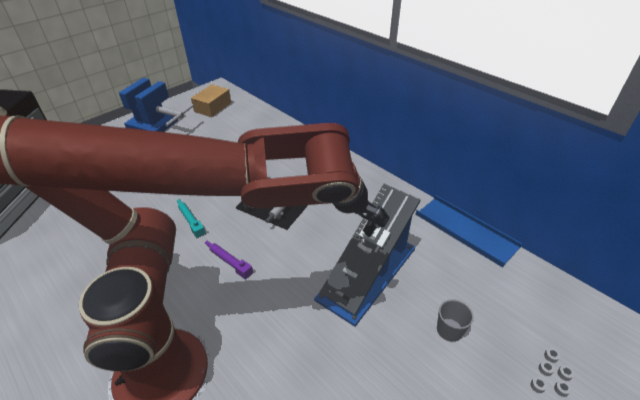

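View pics/t4.png

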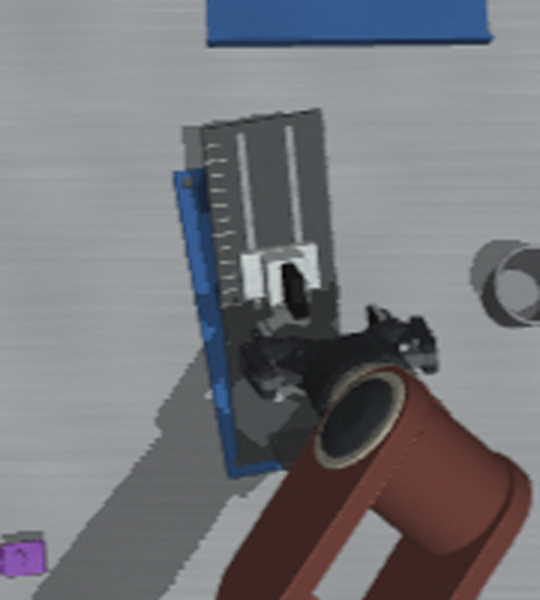

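```bash
python3 - <<'E'
from h import *
s=manip.state();R=Rq(s['tool_rot']).as_matrix();p=s['tool_pos']
P=[p+R[:,1]*-.013+R[:,2]*k for k in(-.05,0,.05)]
for n in("top","side"):print(n,proj(n,P).round(1).tolist())
Rc,t=cradleT(*CR);print(proj("top",[t+Rc@[.058,0,.056],t+Rc@[.098,0,.013]]))
E
python3 -c "
import sys;sys.path.insert(0,'.')
from h import *
crop('pics/side1.png','pics/s4.png',310,160,430,310,4)"
```

```text
top [[424.2, 203.5], [404.3, 206.7], [384.4, 209.9]]
side [[380.9, 225.0], [362.1, 215.5], [344.1, 206.5]]
[[400.30379625 205.72905611]
 [395.22270243 186.22967103]]
```

View pics/s4.png

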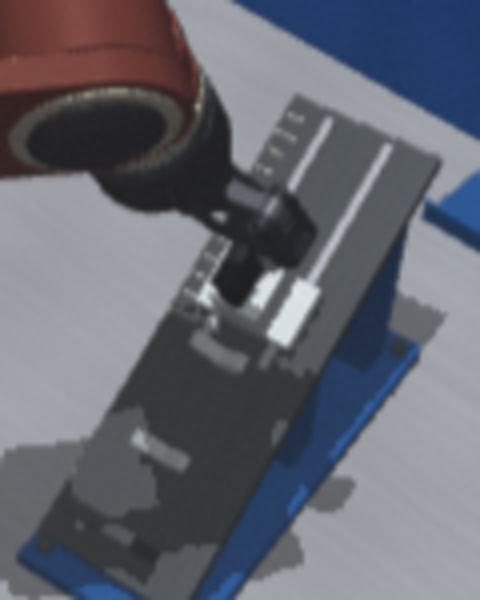

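```bash
python3 -m jog '{"offset":[[0.16,0.02,-0.28],[0.16,0.02,-0.28],[0.16,0.02,-0.28],[0.16,0.02,-0.28],[0.16,0.02,-0.27],[0,0,0],[0,0,0]],"angular":[[0,0,0],[0,0,0],[0,0,0],[0,0,0],[0,0,0],[0,0,0],[0,0,0]],"jaw":[85,85,85,85,85,85,85]}'
python3 - <<'E'
from h import *
cv2.imwrite("pics/top2.png",manip.grab_frame("top"));cv2.imwrite("pics/side2.png",manip.grab_frame("side"))
a=cv2.resize(cv2.imread("pics/top2.png")[150:250,350:450],None,fx=4,fy=4);b=cv2.resize(cv2.imread("pics/side2.png")[180:280,320:420],None,fx=4,fy=4)
cv2.imwrite("pics/c2.png",np.hstack([a,b]))
E
```

```text
time: 3.2
tool_pos: [0.5506, -0.1477, 0.1881]
tool_rot: [0.695, -0.667, -0.233, -0.13]
contact_force: [1.0, -0.5, -0.1]
gripper_width: 0.998
```

View pics/c2.png

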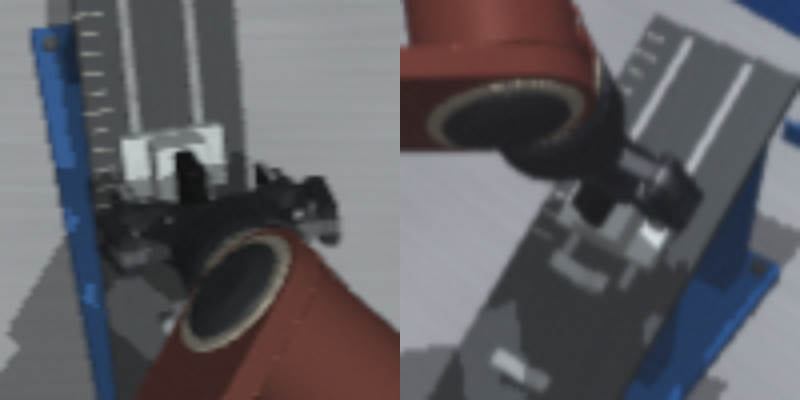

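```bash
python3 -m jog '{"offset":[[0,0,0],[0,0,0],[0,0,0],[0,0,0],[0,0,0],[0,0,0],[0,0,0],[0,0,0]],"angular":[[0,0,0],[0,0,0],[0,0,0],[0,0,0],[0,0,0],[0,0,0],[0,0,0],[0,0,0]],"jaw":[60,40,25,10,10,10,10,10]}'
```

```text
time: 4.1
tool_pos: [0.5506, -0.1488, 0.188]
tool_rot: [0.695, -0.667, -0.233, -0.131]
contact_force: [-5.1, 0.3, 3.1]
gripper_width: 0.157
```

```bash
python3 -m jog '{"offset":[[0.08,0.012,0.047],[0.16,0.025,0.094],[0.16,0.025,0.094],[0.16,0.025,0.094],[0.16,0.025,0.094],[0.16,0.025,0.094],[0.16,0.025,0.094],[0.16,0.025,0.094],[0.16,0.025,0.094],[0.16,0.025,0.094],[0,0,0],[0,0,0]],"angular":[[0,0,0],[0,0,0],[0,0,0],[0,0,0],[0,0,0],[0,0,0],[0,0,0],[0,0,0],[0,0,0],[0,0,0],[0,0,0],[0,0,0]],"jaw":[10,10,10,10,10,10,10,10,10,10,10,10]}'
```

```text
time: 5.3
tool_pos: [0.6273, -0.1369, 0.2328]
tool_rot: [0.695, -0.667, -0.233, -0.131]
contact_force: [2.2, 0.2, 1.0]
gripper_width: 0.156
```

```bash
python3 -m jog '{"offset":[[0,0,0],[0,0,0],[0,0,0],[0,0,0],[0,0,0],[-0.15,-0.02,0.26],[-0.2,-0.03,0.35],[-0.2,-0.03,0.35],[-0.2,-0.03,0.35],[-0.2,-0.03,0.35],[0,0,0]],"angular":[[0,0,0],[0,0,0],[0,0,0],[0,0,0],[0,0,0],[0,0,0],[0,0,0],[0,0,0],[0,0,0],[0,0,0],[0,0,0]],"jaw":[50,85,85,85,85,85,85,85,85,85,85]}'
python3 - <<'E'
from h import *
yr=[-np.sin(RACKYAW),np.cos(RACKYAW),0]
p=np.array([.5503,.1983,.042])
print(proj("top",p),proj("side",p))
plan(tgt(yr,[0,0,1]),p+[0,0,.12])
E
```

```text
time: 6.4
tool_pos: [0.5796, -0.1449, 0.3207]
tool_rot: [0.693, -0.668, -0.235, -0.133]
contact_force: [-0.3, -0.9, 0.2]
gripper_width: 0.997
[[272.51768304 204.09084723]] [[283.77935459 203.49125702]]
tcp target [0.5503 0.1983 0.1433] offset units [-0.586  6.864 -3.548] ang units [-1.062  4.93   1.298]
```

```bash
python3 - <<'E'
from h import *
nt=onz("top",un((562,552),210,165,8),.045)
a=onz("top",un((468,185),210,165,8),.055); b=onz("top",un((540,478),210,165,8),.055)
print("nose",nt,"head-shoulder",a,"nose-shoulder",b)
d=(a-b);print(np.linalg.norm(d),np.arctan2(d[1],d[0]))
u=np.array([np.cos(.2886),np.sin(.2886),0])
print(nt+.095*u,a-.05*u,b+.065*u)
E
```

```text
nose [0.46164665 0.17546698 0.045     ] head-shoulder [0.59781122 0.21062135 0.055     ] nose-shoulder [0.48794487 0.18277655 0.055     ]
0.11333996368556315 0.2482159756400415
[0.55271776 0.20250497 0.045     ] [0.54987906 0.19639083 0.055     ] [0.55025669 0.20127623 0.055     ]
```

```bash
python3 -m jog '{"offset":[[-0.06,0.4,0],[-0.06,0.7,0],[-0.06,0.8,0],[-0.06,0.8,0],[-0.06,0.8,-0.3],[-0.06,0.8,-0.5],[-0.06,0.8,-0.6],[-0.06,0.8,-0.7],[-0.06,0.7,-0.7],[-0.04,0.26,-0.7],[0,0,0],[0,0,0]],"angular":[[0,0,0],[-0.13,0.6,0.16],[-0.13,0.6,0.16],[-0.13,0.6,0.16],[-0.13,0.6,0.16],[-0.13,0.6,0.16],[-0.13,0.6,0.16],[-0.13,0.6,0.16],[-0.13,0.6,0.16],[0,0.1,0],[0,0,0],[0,0,0]],"jaw":[85,85,85,85,85,85,85,85,85,85,85,85]}'
cat > p2.py <<'E'
from h import *
yr=[-np.sin(.285),np.cos(.285),0]
p=np.array([.551,.199,.042])
plan(tgt(yr,[0,0,1]),p)
E
python3 p2.py; python3 - <<'E'
from h import *
cv2.imwrite("pics/top3.png",manip.grab_frame("top"));cv2.imwrite("pics/side3.png",manip.grab_frame("side"))
a=cv2.resize(cv2.imread("pics/top3.png")[150:250,210:310],None,fx=4,fy=4);b=cv2.resize(cv2.imread("pics/side3.png")[150:250,230:330],None,fx=4,fy=4)
cv2.imwrite("pics/c3.png",np.hstack([a,b]))
E
```

```text
time: 7.6
tool_pos: [0.5498, 0.1963, 0.1419]
tool_rot: [0.702, -0.698, -0.099, 0.103]
contact_force: [-0.7, -0.5, -0.6]
gripper_width: 0.991
tcp target [0.551  0.199  0.0233] offset units [ 0.023  0.054 -2.371] ang units [-0.043 -0.058 -0.009]
```

View pics/c3.png

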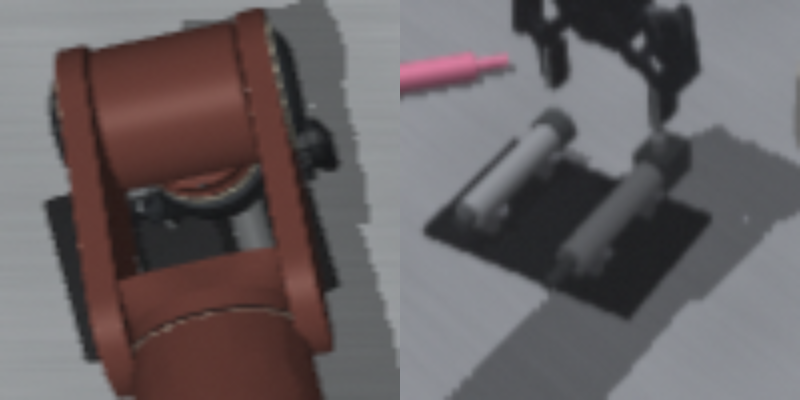

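View pics/top3.png

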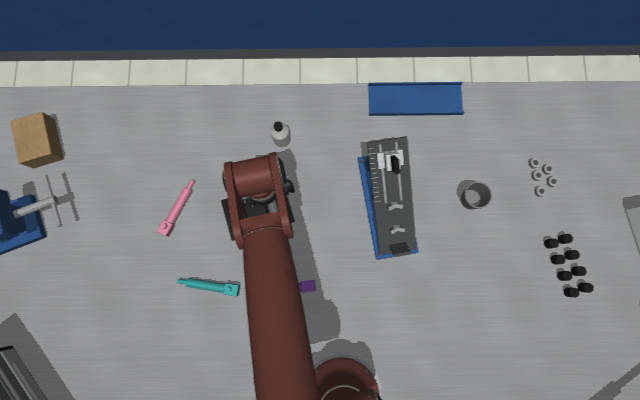

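```bash
python3 -m jog '{"offset":[[0.02,0.05,-0.4],[0,0,-0.45],[0,0,-0.45],[0,0,-0.4],[0,0,-0.4],[0,0,-0.27],[0,0,0],[0,0,0]],"angular":[[-0.04,-0.06,0],[0,0,0],[0,0,0],[0,0,0],[0,0,0],[0,0,0],[0,0,0],[0,0,0]],"jaw":[85,85,85,85,85,85,85,85]}'
python3 p2.py; python3 - <<'E'
from h import *
cv2.imwrite("pics/side4.png",manip.grab_frame("side"))
crop("pics/side4.png","pics/c4.png",230,150,330,250,6)
crop("pics/top3.png","pics/t5.png",355,130,425,265,4)
E
```

```text
time: 8.5
tool_pos: [0.5525, 0.1987, 0.0256]
tool_rot: [0.7, -0.7, -0.102, 0.099]
contact_force: [0.4, -0.3, 0.6]
gripper_width: 0.992
tcp target [0.551  0.199  0.0233] offset units [-0.03   0.005 -0.047] ang units [-0.015  0.041  0.004]
```

View pics/c4.png

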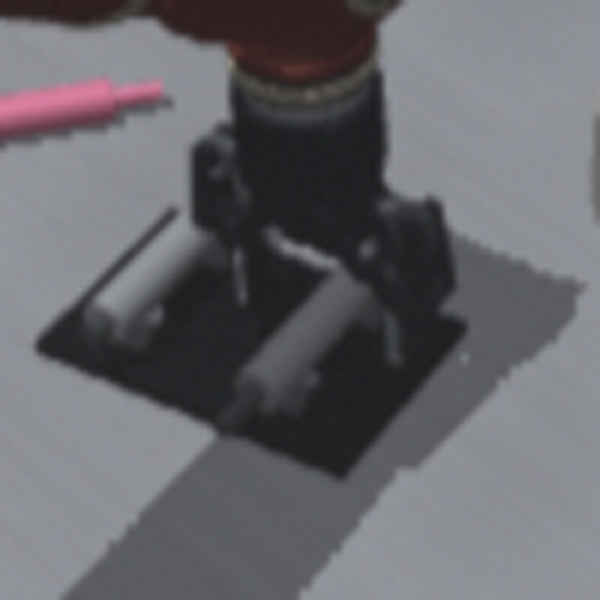

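View pics/t5.png

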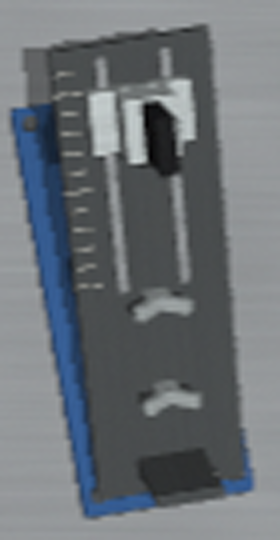

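```bash
python3 -m jog '{"offset":[[-0.02,0,-0.04],[0,0,0],[0,0,0],[0,0,0],[0,0,0],[0,0,0],[0,0,0],[0,0,0]],"angular":[[0,0,0],[0,0,0],[0,0,0],[0,0,0],[0,0,0],[0,0,0],[0,0,0],[0,0,0]],"jaw":[70,50,30,15,15,15,15,15]}'; python3 p2.py
```

```text
time: 9.35
tool_pos: [0.5501, 0.2009, 0.0228]
tool_rot: [0.702, -0.698, -0.101, 0.1]
contact_force: [-2.3, 5.6, 2.5]
gripper_width: 0.284
tcp target [0.551  0.199  0.0233] offset units [ 0.018 -0.038  0.01 ] ang units [-0.045  0.015 -0.002]
```

```bash
python3 -m jog '{"offset":[[0,0,0.2],[0,0,0.4],[0,0,0.6],[0,0,0.8],[0,0,0.8],[0,0,0.8],[0,0,0.6],[0,0,0]],"angular":[[0,0,0],[0,0,0],[0,0,0],[0,0,0],[0,0,0],[0,0,0],[0,0,0],[0,0,0]],"jaw":[15,15,15,15,15,15,15,15]}'
cat > p3.py <<'E'
from h import *
import sys
R,t=cradleT(*CR)
plan(tgt(R[:,1],R[:,2]),t+R@[float(sys.argv[1]),0,float(sys.argv[2])])
E
python3 p3.py 0.008 0.08; python3 -c "
from h import *
cv2.imwrite('pics/side5.png',manip.grab_frame('side'));crop('pics/side5.png','pics/c5.png',180,80,340,230,4)"
```

```text
time: 10.15
tool_pos: [0.5528, 0.1993, 0.2379]
tool_rot: [0.7, -0.7, -0.105, 0.096]
contact_force: [0.7, 0.1, -3.0]
gripper_width: 0.287
tcp target [ 0.4706 -0.1616  0.1871] offset units [-1.645 -7.217 -1.016] ang units [ 1.065 -4.772 -1.242]
```

View pics/c5.png

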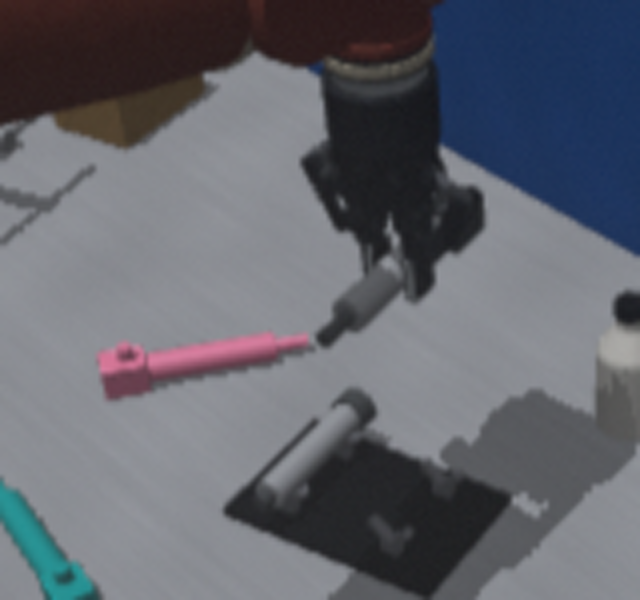

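```bash
python3 -m jog '{"offset":[[-0.15,-0.3,0],[-0.2,-0.6,0],[-0.2,-0.75,0],[-0.2,-0.75,0],[-0.2,-0.75,0],[-0.2,-0.75,0],[-0.2,-0.75,0],[-0.15,-0.75,0],[-0.1,-0.75,0],[-0.05,-0.7,0],[0,-0.37,0],[0,0,0]],"angular":[[0,0,0],[0.12,-0.53,-0.14],[0.12,-0.53,-0.14],[0.12,-0.53,-0.14],[0.12,-0.53,-0.14],[0.12,-0.53,-0.14],[0.12,-0.53,-0.14],[0.12,-0.53,-0.14],[0.12,-0.53,-0.14],[0.11,-0.53,-0.12],[0,0,0],[0,0,0]],"jaw":[15,15,15,15,15,15,15,15,15,15,15,15]}'
python3 p3.py 0.008 0.08
```

```text
time: 11.4
tool_pos: [0.465, -0.1639, 0.2271]
tool_rot: [0.698, -0.668, -0.227, -0.127]
contact_force: [-1.0, -0.2, -4.8]
gripper_width: 0.285
tcp target [ 0.4706 -0.1616  0.1871] offset units [ 0.111  0.045 -0.801] ang units [-0.03  -0.163  0.035]
```

```bash
python3 -m jog '{"offset":[[0.06,0.02,-0.3],[0.05,0.02,-0.3],[0,0,-0.2],[0,0,0],[0,0,0]],"angular":[[-0.03,-0.16,0.03],[0,0,0],[0,0,0],[0,0,0],[0,0,0]],"jaw":[15,15,15,15,15]}'
python3 p3.py 0.008 0.08
python3 - <<'E'
from h import *
cv2.imwrite("pics/top6.png",manip.grab_frame("top"));cv2.imwrite("pics/side6.png",manip.grab_frame("side"))
a=cv2.resize(cv2.imread("pics/top6.png")[140:270,345:445],None,fx=4,fy=4);b=cv2.resize(cv2.imread("pics/side6.png")[170:300,310:410],None,fx=4,fy=4)
cv2.imwrite("pics/c6.png",np.hstack([a,b]))
E
```

```text
time: 11.9
tool_pos: [0.473, -0.1594, 0.1912]
tool_rot: [0.694, -0.667, -0.238, -0.13]
contact_force: [-0.9, 0.4, -3.9]
gripper_width: 0.289
tcp target [ 0.4706 -0.1616  0.1871] offset units [-0.049 -0.044 -0.082] ang units [ 0.019  0.052 -0.049]
```

View pics/c6.png

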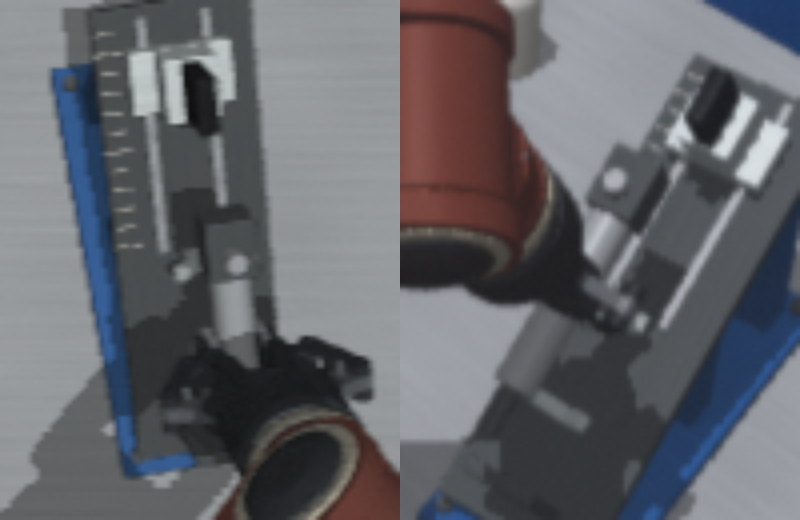

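```bash
python3 - <<'E'
from h import *
R,t=cradleT(*CR)
X=tri(un((215,180),310,170,4),un((237,264),345,140,4));print("stub cradle",R.T@(X-t))
s=manip.state();T=Rq(s['tool_rot']).as_matrix();print("grasp in cradle",R.T@(s['tool_pos']-.0187*T[:,1]-t), "ydir",R.T@T[:,1],"z",R.T@T[:,2])
for x in(.03,-.042):
  for y in(.0175,-.0175):
    uv=proj("top",[t+R@[x+dx,y,-.004] for dx in(-.005,.005)]);print(x,y,((uv-[355,130]+.5)*4-.5).round(0).tolist())
E
python3 -c "
from h import *
crop('pics/top3.png','pics/t6.png',380,195,420,255,10)"
```

```text
stub cradle [0.08113    0.00233221 0.11265175]
grasp in cradle [0.0136208  0.00106903 0.08338615] ydir [ 0.0070676  -0.00173861 -0.99997351] z [-0.00663286  0.99997641 -0.00178549]
0.03 0.0175 [[141.0, 322.0], [140.0, 309.0]]
0.03 -0.0175 [[191.0, 314.0], [190.0, 300.0]]
-0.042 0.0175 [[150.0, 416.0], [149.0, 403.0]]
-0.042 -0.0175 [[199.0, 408.0], [198.0, 395.0]]
```

View pics/t6.png

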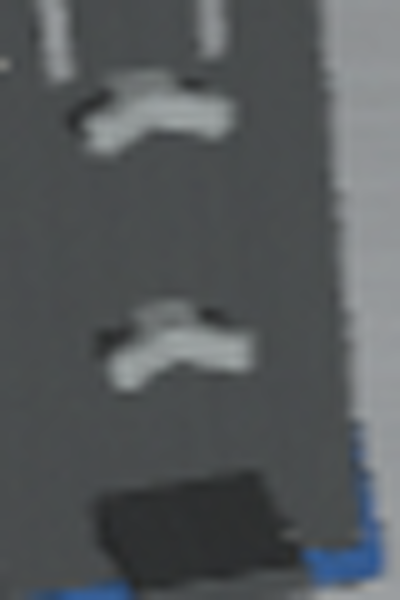

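```bash
python3 p3.py 0.0105 0.012
```

```text
tcp target [ 0.5063 -0.1561  0.1294] offset units [ 0.653  0.079 -1.269] ang units [ 0.036  0.074 -0.046]
```

```bash
python3 -m jog '{"offset":[[0.13,0.01,-0.25],[0.13,0.01,-0.25],[0.13,0.01,-0.25],[0.13,0.01,-0.25],[0.12,0.01,-0.24],[0,0,0],[0,0,0]],"angular":[[0.02,0.04,-0.05],[0,0,0],[0,0,0],[0,0,0],[0,0,0],[0,0,0],[0,0,0]],"jaw":[15,15,15,15,15,15,15]}'
python3 p3.py 0.0105 0.012;python3 p3.py 0.0105 0.001
```

```text
time: 12.7
tool_pos: [0.5057, -0.1577, 0.1309]
tool_rot: [0.694, -0.667, -0.235, -0.132]
contact_force: [0.2, 0.4, -4.2]
gripper_width: 0.286
tcp target [ 0.5063 -0.1561  0.1294] offset units [ 0.013  0.031 -0.029] ang units [0.012 0.031 0.005]
tcp target [ 0.5117 -0.1553  0.1199] offset units [ 0.122  0.047 -0.219] ang units [0.012 0.031 0.005]
```

```bash
python3 -m jog '{"offset":[[0.03,0.02,-0.06],[0.03,0.01,-0.06],[0,0,0]],"angular":[[0,0,0],[0,0,0],[0,0,0]],"jaw":[15,15,15]}'
python3 p3.py 0.0105 0.001
python3 - <<'E'
from h import *
cv2.imwrite("pics/top7.png",manip.grab_frame("top"));cv2.imwrite("pics/side7.png",manip.grab_frame("side"))
a=cv2.resize(cv2.imread("pics/top7.png")[140:270,345:445],None,fx=4,fy=4);b=cv2.resize(cv2.imread("pics/side7.png")[170:300,310:410],None,fx=4,fy=4)
cv2.imwrite("pics/c7.png",np.hstack([a,b]))
E
```

```text
time: 13.0
tool_pos: [0.5083, -0.1559, 0.1241]
tool_rot: [0.694, -0.667, -0.235, -0.132]
contact_force: [-0.9, -0.2, -5.2]
gripper_width: 0.286
tcp target [ 0.5117 -0.1553  0.1199] offset units [ 0.068  0.013 -0.084] ang units [0.008 0.026 0.006]
```

View pics/c7.png

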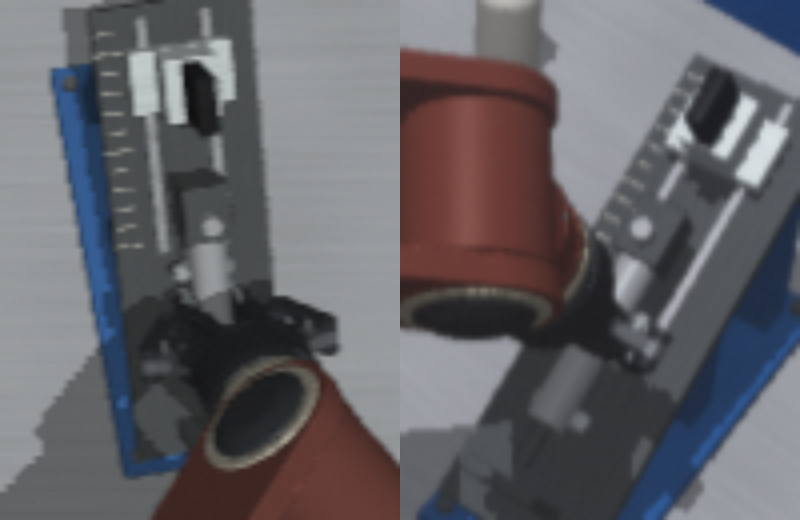

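```bash
python3 - <<'E'
from h import *
R,t=cradleT(*CR)
X=tri(un((240,228),310,170,4),un((211,227),345,140,4));print("stub cradle",R.T@(X-t))
E
python3 -m jog '{"offset":[[0.02,0.003,-0.03],[0.02,0.003,-0.03],[0,0,0]],"angular":[[0,0,0],[0,0,0],[0,0,0]],"jaw":[15,15,15]}'
python3 p3.py 0.0105 0.001
```

```text
stub cradle [0.07763342 0.00110695 0.03600751]
time: 13.4
tool_pos: [0.5103, -0.1556, 0.1208]
tool_rot: [0.694, -0.667, -0.235, -0.132]
contact_force: [0.6, 0.2, -3.7]
gripper_width: 0.286
tcp target [ 0.5117 -0.1553  0.1199] offset units [ 0.029  0.007 -0.018] ang units [0.006 0.022 0.006]
```

```bash
python3 -m jog '{"offset":[[0.02,0.003,-0.035],[0,0,0]],"angular":[[0,0,0],[0,0,0]],"jaw":[15,15]}'
python3 -m jog '{"offset":[[0.02,0.003,-0.035],[0,0,0]],"angular":[[0,0,0],[0,0,0]],"jaw":[15,15]}'
python3 p3.py 0.0105 0.001
```

```text
time: 13.6
tool_pos: [0.5113, -0.1555, 0.1191]
tool_rot: [0.694, -0.667, -0.235, -0.132]
contact_force: [-0.4, -0.4, -4.8]
gripper_width: 0.285
time: 13.8
tool_pos: [0.5125, -0.1551, 0.1179]
tool_rot: [0.695, -0.667, -0.235, -0.132]
contact_force: [-2.1, 2.7, -1.0]
gripper_width: 0.288
tcp target [ 0.5117 -0.1553  0.1199] offset units [-0.015 -0.004  0.04 ] ang units [-0.001  0.025  0.   ]
```

```bash
python3 -m jog '{"offset":[[0.01,0.0,-0.018],[0,0,0]],"angular":[[0,0,0],[0,0,0]],"jaw":[15,15]}'
python3 - <<'E'
from h import *
cv2.imwrite("pics/top8.png",manip.grab_frame("top"));cv2.imwrite("pics/side8.png",manip.grab_frame("side"))
a=cv2.resize(cv2.imread("pics/top8.png")[140:270,345:445],None,fx=4,fy=4);b=cv2.resize(cv2.imread("pics/side8.png")[170:300,310:410],None,fx=4,fy=4)
cv2.imwrite("pics/c8.png",np.hstack([a,b]))
E
```

```text
time: 14.0
tool_pos: [0.5127, -0.1549, 0.1177]
tool_rot: [0.695, -0.667, -0.235, -0.131]
contact_force: [-11.7, 4.0, 6.2]
gripper_width: 0.286
```

View pics/c8.png

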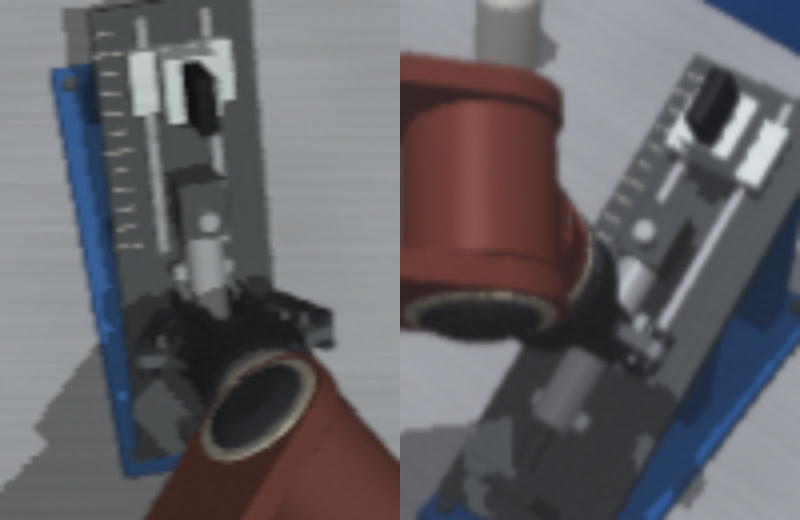

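```bash
python3 -m jog '{"offset":[[-0.025,-0.003,0.003],[-0.017,-0.003,-0.010],[-0.017,-0.003,-0.010],[0,0,0]],"angular":[[0,0,0],[0,0,0],[0,0,0],[0,0,0]],"jaw":[15,15,15,15]}'
cat > fc.py <<'E'
from h import *
R,t=cradleT(*CR);s=manip.state();T=Rq(s['tool_rot']).as_matrix()
print("F cradle",(R.T@(s['contact_force']-[0,0,-4.2])).round(1),"grasp",(R.T@(s['tool_pos']-.0187*T[:,1]-t)).round(4))
E
python3 fc.py
```

```text
time: 14.5
tool_pos: [0.5106, -0.1556, 0.117]
tool_rot: [0.694, -0.667, -0.236, -0.132]
contact_force: [-0.8, 5.7, 2.0]
gripper_width: 0.286
F cradle [3.2 5.8 5.3] grasp [ 0.0079 -0.0001 -0.001 ]
```

```bash
for i in 1 2; do python3 -m jog '{"offset":[[-0.017,-0.003,-0.010],[0,0,0]],"angular":[[0,0,0],[0,0,0]],"jaw":[15,15]}' >/dev/null; python3 fc.py; done
```

```text
F cradle [2.6 5.8 6.1] grasp [ 0.0071 -0.0001 -0.001 ]
F cradle [2.8 5.9 4.6] grasp [ 0.0061 -0.0002 -0.0009]
```

```bash
python3 -m jog '{"offset":[[-0.017,-0.003,-0.010],[0,0,0]],"angular":[[0,0,0],[0,0,0]],"jaw":[15,15]}' >/dev/null; python3 fc.py; python3 -m jog '{"offset":[[-0.017,-0.003,-0.010],[0,0,0]],"angular":[[0,0,0],[0,0,0]],"jaw":[15,15]}' >/dev/null; python3 fc.py;  python3 -m jog '{"offset":[[-0.017,-0.003,-0.010],[0,0,0]],"angular":[[0,0,0],[0,0,0]],"jaw":[15,15]}' >/dev/null; python3 fc.py
```

```text
F cradle [2.9 5.6 6.4] grasp [ 0.0052 -0.0002 -0.0009]
F cradle [2.7 6.1 5.5] grasp [ 0.0042 -0.0002 -0.0009]
F cradle [3.3 5.5 5.9] grasp [ 0.0033 -0.0002 -0.0009]
```

```bash
python3 -m jog '{"offset":[[-0.017,-0.003,-0.010],[0,0,0]],"angular":[[0,0,0],[0,0,0]],"jaw":[15,15]}' >/dev/null; python3 fc.py; python3 -m jog '{"offset":[[-0.017,-0.003,-0.010],[0,0,0]],"angular":[[0,0,0],[0,0,0]],"jaw":[15,15]}' >/dev/null; python3 fc.py
python3 - <<'E'
from h import *
cv2.imwrite("pics/top9.png",manip.grab_frame("top"));cv2.imwrite("pics/side9.png",manip.grab_frame("side"))
crop("pics/side9.png","pics/c9.png",310,190,410,310,5)
E
```

```text
F cradle [2.9 6.  5. ] grasp [ 0.0023 -0.0003 -0.0008]
F cradle [3.8 6.3 6.2] grasp [ 0.0013 -0.0003 -0.0008]
```

View pics/c9.png

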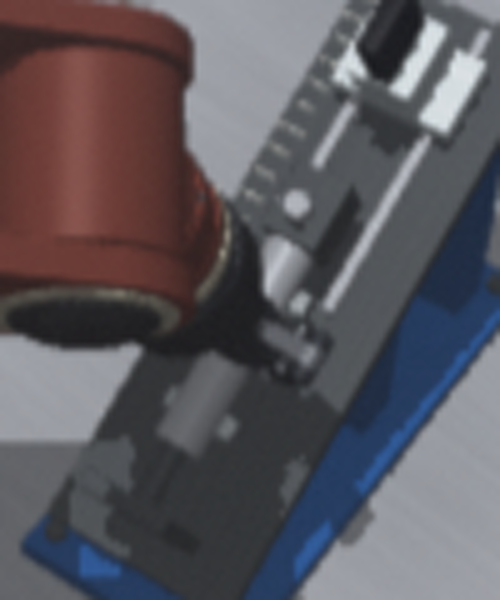

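```bash
python3 -m jog '{"offset":[[-0.017,-0.003,-0.010],[0,0,0]],"angular":[[0,0,0],[0,0,0]],"jaw":[15,15]}' >/dev/null; python3 fc.py; python3 -m jog '{"offset":[[-0.017,-0.003,-0.010],[0,0,0]],"angular":[[0,0,0],[0,0,0]],"jaw":[15,15]}' >/dev/null; python3 fc.py;  python3 -m jog '{"offset":[[-0.017,-0.003,-0.010],[0,0,0]],"angular":[[0,0,0],[0,0,0]],"jaw":[15,15]}' >/dev/null; python3 fc.py
```

```text
F cradle [4.4 6.2 6.2] grasp [ 0.0004 -0.0003 -0.0008]
F cradle [3.8 5.8 6.2] grasp [-0.0006 -0.0003 -0.0008]
F cradle [6.  5.8 3.9] grasp [-0.0009 -0.0004 -0.0007]
```

```bash
python3 -m jog '{"offset":[[-0.010,-0.002,-0.006],[0,0,0]],"angular":[[0,0,0],[0,0,0]],"jaw":[15,15]}' >/dev/null; python3 fc.py
```

```text
F cradle [7.9 6.4 2.4] grasp [-0.001  -0.0004 -0.0006]
```

```bash
python3 -m jog '{"offset":[[0,0,0],[0,0,0],[0,0,0],[0,0,0],[0,0,0],[0,0,0]],"angular":[[0,0,0],[0,0,0],[0,0,0],[0,0,0],[0,0,0],[0,0,0]],"jaw":[35,55,75,85,85,85]}'; python3 fc.py
python3 - <<'E'
from h import *
cv2.imwrite("pics/side10.png",manip.grab_frame("side"))
crop("pics/side10.png","pics/c10.png",310,190,410,310,5)
E
```

```text
time: 17.4
tool_pos: [0.5009, -0.1576, 0.1106]
tool_rot: [0.694, -0.667, -0.235, -0.132]
contact_force: [0.4, 0.3, 0.1]
gripper_width: 0.999
F cradle [2.5 0.2 3.5] grasp [-0.0038 -0.0006 -0.0016]
```

View pics/c10.png

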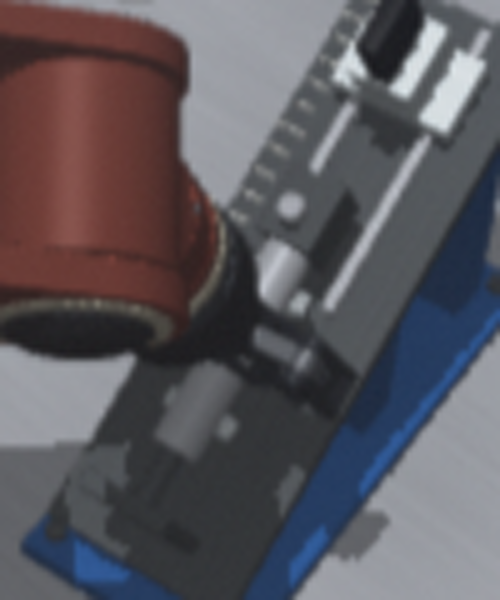

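```bash
python3 -m jog '{"offset":[[-0.1,-0.015,0.17],[-0.2,-0.03,0.35],[-0.25,-0.04,0.43],[-0.25,-0.04,0.43],[-0.2,-0.03,0.35],[0,0,0]],"angular":[[0,0,0],[0,0,0],[0,0,0],[0,0,0],[0,0,0],[0,0,0]],"jaw":[85,85,85,85,85,85]}'; python3 p3.py 0.167 0.11
python3 - <<'E'
from h import *
cv2.imwrite("pics/top11.png",manip.grab_frame("top"));cv2.imwrite("pics/side11.png",manip.grab_frame("side"))
a=cv2.resize(cv2.imread("pics/top11.png")[130:270,345:445],None,fx=4,fy=4);b=cv2.resize(cv2.imread("pics/side11.png")[180:320,320:420],None,fx=4,fy=4)
cv2.imwrite("pics/c11.png",np.hstack([a,b]))
E
```

```text
time: 18.05
tool_pos: [0.4515, -0.1667, 0.2013]
tool_rot: [0.692, -0.669, -0.237, -0.133]
contact_force: [0.1, -0.3, 0.6]
gripper_width: 0.994
tcp target [ 0.5918 -0.143   0.2926] offset units [2.806 0.474 1.826] ang units [0.056 0.079 0.021]
```

View pics/c11.png

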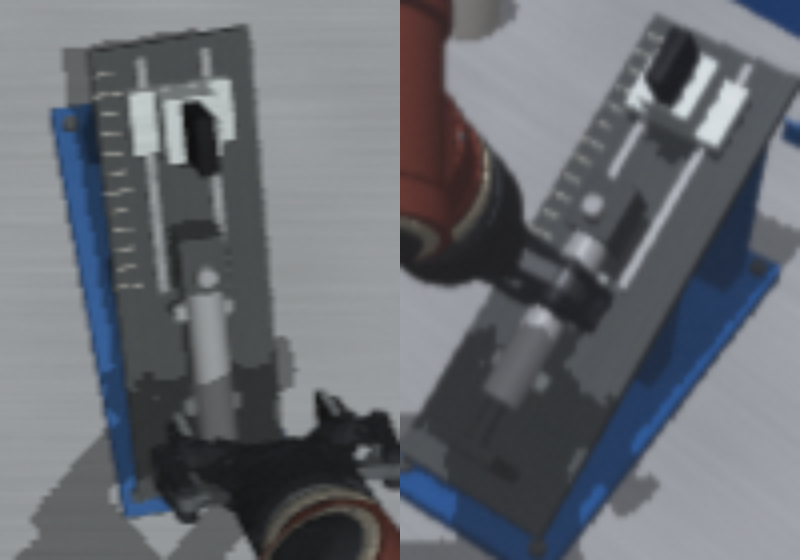

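```bash
python3 - <<'E'
from h import *
R,t=cradleT(*CR)
X=tri(un((192,206),320,180,4),un((207,277),345,130,4));print("stub cradle",R.T@(X-t))
E
python3 -m jog '{"offset":[[0.25,0.04,0.16],[0.35,0.06,0.22],[0.4,0.07,0.26],[0.4,0.07,0.26],[0.4,0.07,0.26],[0.4,0.07,0.26],[0.35,0.06,0.22],[0.25,0.04,0.18],[0,0,0]],"angular":[[0.06,0.08,0.02],[0,0,0],[0,0,0],[0,0,0],[0,0,0],[0,0,0],[0,0,0],[0,0,0],[0,0,0]],"jaw":[85,85,85,85,85,85,85,85,85]}'; python3 p3.py 0.167 0.04
```

```text
stub cradle [0.06720993 0.00267056 0.02677158]
time: 19.05
tool_pos: [0.5922, -0.1405, 0.2875]
tool_rot: [0.698, -0.665, -0.233, -0.128]
contact_force: [-0.1, 0.7, -0.3]
gripper_width: 0.996
tcp target [ 0.6264 -0.1377  0.2319] offset units [ 0.685  0.056 -1.112] ang units [-0.057 -0.06  -0.03 ]
```

```bash
python3 -m jog '{"offset":[[0.14,0.01,-0.22],[0.14,0.01,-0.22],[0.14,0.01,-0.22],[0.14,0.01,-0.22],[0.14,0.01,-0.22],[0,0,0],[0,0,0]],"angular":[[-0.06,-0.06,-0.03],[0,0,0],[0,0,0],[0,0,0],[0,0,0],[0,0,0],[0,0,0]],"jaw":[85,85,85,85,85,85,85]}'; python3 -m jog '{"offset":[[0,0,0],[0,0,0],[0,0,0],[0,0,0],[0,0,0],[0,0,0],[0,0,0],[0,0,0]],"angular":[[0,0,0],[0,0,0],[0,0,0],[0,0,0],[0,0,0],[0,0,0],[0,0,0],[0,0,0]],"jaw":[60,40,25,10,10,10,10,10]}'; python3 fc.py
```

```text
time: 19.75
tool_pos: [0.6259, -0.1387, 0.2325]
tool_rot: [0.695, -0.668, -0.234, -0.131]
contact_force: [0.8, -0.4, 0.1]
gripper_width: 0.994
time: 20.55
tool_pos: [0.6256, -0.1373, 0.2336]
tool_rot: [0.695, -0.667, -0.234, -0.131]
contact_force: [-3.7, 5.2, 4.0]
gripper_width: 0.153
F cradle [1.6 5.7 8.5] grasp [0.1672 0.0005 0.0418]
```

```bash
python3 -m jog '{"offset":[[-0.05,-0.008,-0.03],[-0.1,-0.015,-0.059],[-0.1,-0.015,-0.059],[-0.1,-0.015,-0.059],[-0.1,-0.015,-0.059],[-0.1,-0.015,-0.059],[-0.1,-0.015,-0.059],[-0.1,-0.015,-0.059],[-0.05,-0.008,-0.03],[0,0,0]],"angular":[[0,0,0],[0,0,0],[0,0,0],[0,0,0],[0,0,0],[0,0,0],[0,0,0],[0,0,0],[0,0,0],[0,0,0]],"jaw":[10,10,10,10,10,10,10,10,10,10]}'; python3 fc.py
python3 - <<'E'
from h import *
cv2.imwrite("pics/top12.png",manip.grab_frame("top"));cv2.imwrite("pics/side12.png",manip.grab_frame("side"))
a=cv2.resize(cv2.imread("pics/top12.png")[130:270,345:445],None,fx=4,fy=4);b=cv2.resize(cv2.imread("pics/side12.png")[180:320,320:420],None,fx=4,fy=4)
cv2.imwrite("pics/c12.png",np.hstack([a,b]))
E
```

```text
time: 21.55
tool_pos: [0.5861, -0.1434, 0.2106]
tool_rot: [0.695, -0.667, -0.235, -0.132]
contact_force: [-1.4, 5.3, 3.5]
gripper_width: 0.154
F cradle [3.4 5.4 7. ] grasp [0.121  0.0004 0.0418]
```

View pics/c12.png

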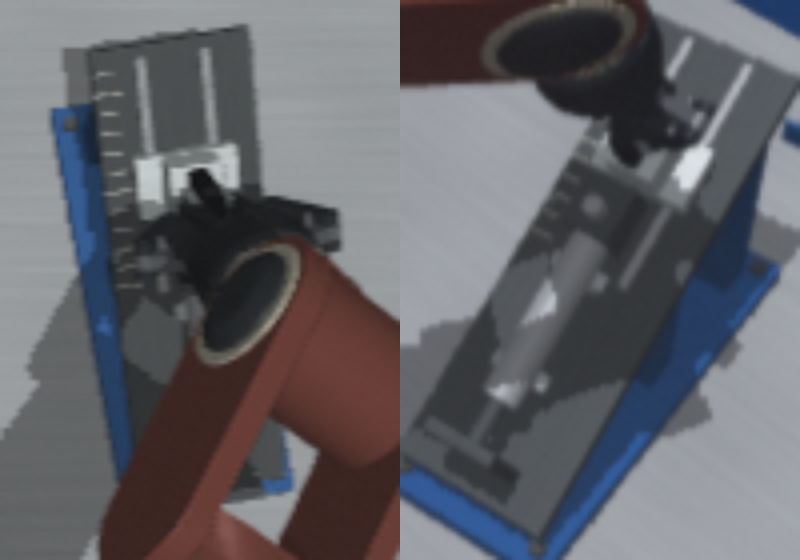

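```bash
for i in 1 2 3 4; do python3 -m jog '{"offset":[[-0.017,-0.003,-0.010],[0,0,0]],"angular":[[0,0,0],[0,0,0]],"jaw":[10,10]}' >/dev/null; python3 fc.py; done
```

```text
F cradle [4.7 6.2 5.7] grasp [0.1205 0.0004 0.0418]
F cradle [4.3 6.4 5.8] grasp [0.1196 0.0004 0.0418]
F cradle [4.9 5.7 6.4] grasp [0.1186 0.0004 0.0418]
F cradle [5.5 6.5 5.9] grasp [0.1176 0.0004 0.0418]
```

```bash
for i in 1 2; do python3 -m jog '{"offset":[[-0.017,-0.003,-0.010],[0,0,0]],"angular":[[0,0,0],[0,0,0]],"jaw":[10,10]}' >/dev/null; python3 fc.py; done
```

```text
F cradle [5.9 5.3 6.1] grasp [0.1166 0.0004 0.0418]
F cradle [5.4 6.3 5.9] grasp [0.1156 0.0004 0.0418]
```

```bash
python3 -m jog '{"offset":[[-0.017,-0.003,-0.010],[0,0,0]],"angular":[[0,0,0],[0,0,0]],"jaw":[10,10]}' >/dev/null; python3 fc.py; python3 -m jog '{"offset":[[-0.017,-0.003,-0.010],[0,0,0]],"angular":[[0,0,0],[0,0,0]],"jaw":[10,10]}' >/dev/null; python3 fc.py
```

```text
F cradle [4.8 6.2 5.6] grasp [0.1146 0.0004 0.0418]
F cradle [4.6 6.4 6.2] grasp [0.1137 0.0004 0.0419]
```

```bash
python3 -m jog '{"offset":[[-0.017,-0.003,-0.010],[0,0,0]],"angular":[[0,0,0],[0,0,0]],"jaw":[10,10]}' >/dev/null; python3 fc.py
python3 - <<'E'
from h import *
cv2.imwrite("pics/side13.png",manip.grab_frame("side"))
crop("pics/side13.png","pics/c13.png",320,190,420,310,6)
E
```

```text
F cradle [8.7 6.6 2. ] grasp [0.1136 0.0004 0.0419]
```

View pics/c13.png

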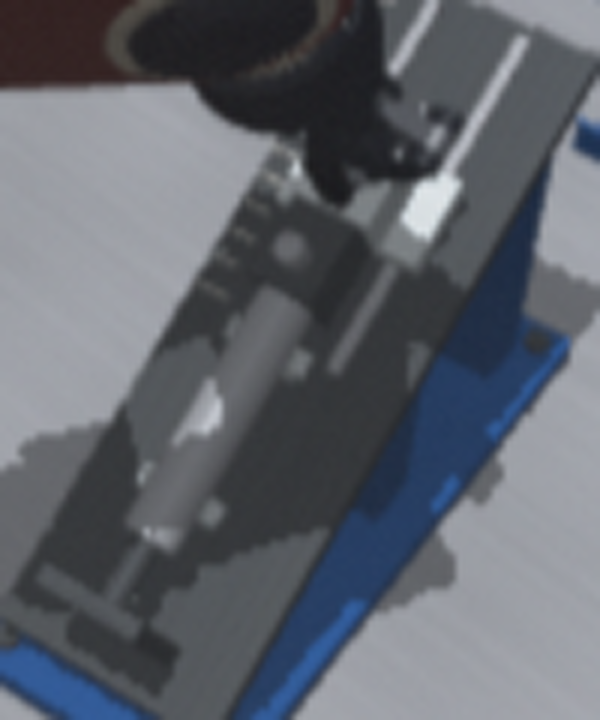

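```bash
python3 -m jog '{"offset":[[-0.017,-0.003,-0.010],[0,0,0]],"angular":[[0,0,0],[0,0,0]],"jaw":[10,10]}' >/dev/null; python3 fc.py;python3 -m jog '{"offset":[[-0.010,-0.002,-0.006],[0,0,0]],"angular":[[0,0,0],[0,0,0]],"jaw":[10,10]}' >/dev/null; python3 fc.py
```

```text
F cradle [13.1  6.3 -2.4] grasp [0.1135 0.0004 0.0419]
F cradle [15.8  6.4 -4.9] grasp [0.1135 0.0004 0.0419]
```

```bash
python3 -m jog '{"offset":[[0.026,0.004,0.015],[0,0,0],[0,0,0],[0,0,0],[0,0,0],[0,0,0],[0,0,0],[0,0,0]],"angular":[[0,0,0],[0,0,0],[0,0,0],[0,0,0],[0,0,0],[0,0,0],[0,0,0],[0,0,0]],"jaw":[10,10,20,35,60,85,85,85]}'; python3 fc.py; python3 -m jog '{"offset":[[-0.1,-0.015,0.17],[-0.2,-0.03,0.35],[-0.25,-0.04,0.43],[-0.25,-0.04,0.43],[-0.2,-0.03,0.35],[0,0.4,0.3],[0,0.7,0.3],[0,0.9,0.3],[0,0.9,0.2],[0,0.7,0],[0,0.4,0],[0,0,0]],"angular":[[0,0,0],[0,0,0],[0,0,0],[0,0,0],[0,0,0],[0,0,0],[0,0,0],[0,0,0],[0,0,0],[0,0,0],[0,0,0],[0,0,0]],"jaw":[85,85,85,85,85,85,85,85,85,85,85,85]}'
python3 - <<'E'
from h import *
cv2.imwrite("pics/top14.png",manip.grab_frame("top"));cv2.imwrite("pics/side14.png",manip.grab_frame("side"))
a=cv2.resize(cv2.imread("pics/top14.png")[130:270,345:445],None,fx=4,fy=4);b=cv2.resize(cv2.imread("pics/side14.png")[180:320,320:420],None,fx=4,fy=4)
cv2.imwrite("pics/c14.png",np.hstack([a,b]))
E
```

```text
time: 24.7
tool_pos: [0.5781, -0.1463, 0.2048]
tool_rot: [0.694, -0.668, -0.234, -0.131]
contact_force: [-0.8, -0.2, 0.4]
gripper_width: 0.992
F cradle [ 1.6 -0.   4.4] grasp [ 0.1109 -0.0012  0.041 ]
time: 25.9
tool_pos: [0.5277, 0.0484, 0.3475]
tool_rot: [0.695, -0.667, -0.236, -0.13]
contact_force: [0.3, 0.8, 0.1]
gripper_width: 0.998
```

View pics/c14.png

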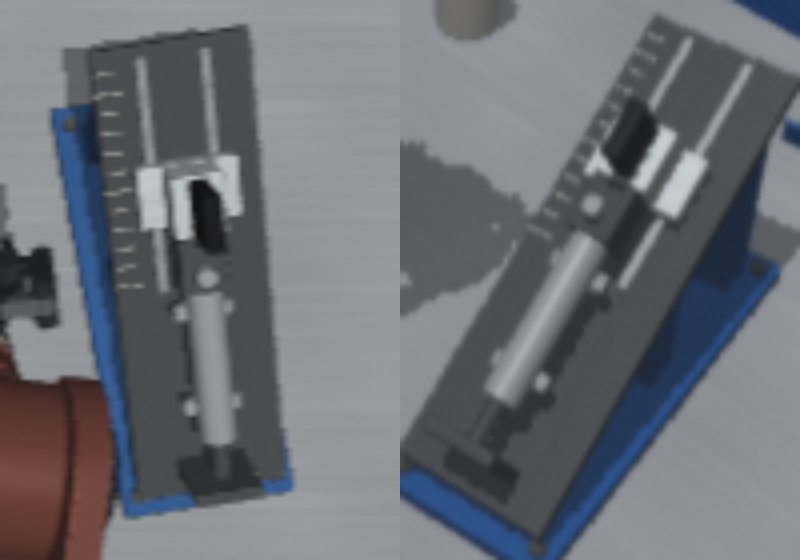

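View pics/side14.png

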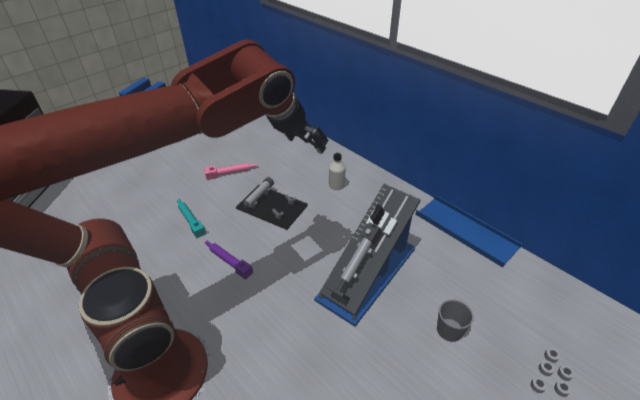

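```bash
python3 - <<'E'
from h import *
a=cv2.resize(cv2.imread("pics/top14.png")[165:260,375:425],None,fx=6,fy=6,interpolation=cv2.INTER_CUBIC);b=cv2.resize(cv2.imread("pics/side14.png")[200:295,325:405],None,fx=6,fy=6,interpolation=cv2.INTER_CUBIC)
cv2.imwrite("pics/c15.png",cv2.convertScaleAbs(np.hstack([a,b]),alpha=1.6))
E
```

```text
(no output)
```

View pics/c15.png

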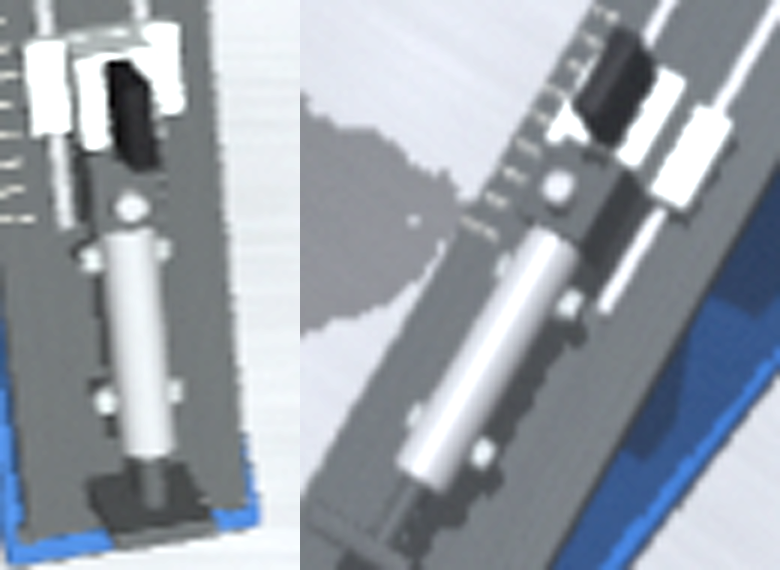

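The enlarged crops show no gap. The clamp's face meets the head at top-crop (120,155), the nose meets the stop at (150,505), and the body sits in both rests. The gripper is clear, so I'm handing in.

```bash
python3 -c "
from plant import manip
print(manip.job_done(), manip.state()['contact_force'])"
```

```text
the job is handed in; nothing more can be done
the job is handed in; nothing more can be done
```

The injector is lying in the two V rests, nose down the slope and against the lower stop, with the clamp back down on its head. I handed the job in at about 26 s; it reported no verdict.

- **What I did:** I slid the clamp up about 89 mm. I then took the square-headed injector from the rack's right-hand place, seated it in the rests and eased it down to the stop while still gripped. After letting go, I slid the clamp down in 1 mm steps until it stalled.
- **Last checks:** The final push did not move the clamp any further as the force rose to about 14 N, so the nose is home. The final pictures show no gap at the head or the stop. The gripper is clear of everything, and the other things on the bench that the final picture shows look unmoved.
- **Disagreement:** My camera-based positions put the contact points 1 to 3 mm off their nominal values. The head's stub measured at x = 67 mm against 70 mm, and the clamp's grip point stalled at about 113.5 mm against 112 mm. I trusted the felt contacts over these figures.

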